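# Hook the dust-hood shutter closed with the rod

## Robot

A 6-joint arm with a two-finger parallel gripper is mounted at the origin on the work surface. World frame = base frame: x ahead of the robot, y to its left, z up, the work surface at z = 0. Lengths are in m, angles in rad, forces in N, time in s.
With the tool pointing down it reaches from about 0.275 to 0.875 m from the base axis. Payload 12.5 kg.
Tool frame: the origin (TCP) lies at the very end of the fingers, on their centre line; the grasp point (between the pads) lies 19 mm behind it; x points along the fingers, y is the direction in which the jaws open and shut, and the axes are right-handed (so a half turn about x gives the same grasp; the last joint's range is limited). The gripper opens to 85 mm and grips with 20 to 120 N. Pads are 22 mm wide; open, the fingers measure 114 mm over their backs; the gripper's body (76 mm by 85 mm) begins 54 mm behind the grasp point. The pads swing forward as they close: fully open they stand 13 mm farther back than shut.
Start: joints at [-1.257, 0.351, 1.652, -0, 1.139, -0.085], TCP at [0.214, -0.507, 0.231] pointing down, gripper open.
Joint ranges: [-2.75, 2.75], [-0.79, 2.1], [0.01, 2.65], [-1.57, 4.71], [0.07, 3.14], [-2.87, 2.87]. Speed limits (rad/s): [2.22, 2.22, 2.79, 3.14, 3.14, 3.14].

## Interface

Orientations are given as a 3x3 rotation matrix whose columns are the frame's x, y, z axes.
In Python, from bench import manip gives the robot as it stands. Calls block until the motion is done:
- manip.move_ptp(position, orientation): joint-space move of the TCP to a pose.
- manip.move_l(position, attitude=None, max_speed=0.15): straight line of the TCP; attitude=None keeps the orientation; max_speed is the mean speed in m/s.
- manip.move_j(angles): joint-space move.
- manip.set_gripper(opening, effort=None): opening from 0.0 (shut) to 1.0 (fully open); effort is the grip in N (None keeps the last); returns when the fingers have stopped.
- manip.dwell(seconds).
- manip.inverse_kinematics(position, orientation): joint angles nearest the present ones, or None.
- manip.grab_frame(name): name is "side" or "top" or "wrist"; returns (picture, depth): 420x560x3 uint8, red, green, blue; 420x560 float32, m along the optical axis (not along the pixel's ray), 0 where there is no reading.
- manip.get_calibration(name): a dict with "camera_matrix" (3x3 intrinsics, pixels), "R" (3x3) and "t" (3): a world point X has camera coordinates R X + t. Camera axes: x right, y down, z forward; pixel columns grow to the right and rows downward; lengths in m; the calibration is good to about 2 mm. A picture is of the moment at which its call begins: read the wrist's pose just before it. get_calibration takes no time and is no camera call; for the wrist camera it gives the pose at the moment of the call.
A pose or a line that the arm cannot do raises manip.Unreachable and nothing moves.
- manip.sign_off(): hands the job in, once; it reports no verdict.
Trained networks look in the newest picture that a camera, given by its name, has taken for a name from the list of things; names that differ only in an ending like _2 or _b are one class to them, and where a whole thing is asked for, a point or a joint stands for the part that bears it (a point fixed in the world has none). Each returns a list of dicts, best first, with "confidence" (0 to 1); they miss things now and then, are a little off and sometimes report something else, mostly with a low value. They report only what shows in the picture. A call takes as long as a camera call.
- manip.look_for(camera, name): "at" ([x, y, z] in m, in world coordinates, good to about 4 mm: the middle of the surface that is visible of it).
Readings, each from a call of its own:
- manip.current_time(): time.
- manip.current_qpos(): joint angles.
- manip.current_joint_vel(): joint speeds.
- manip.current_joint_torque(): joint torques, N m.
- manip.current_ee_pos(): TCP position.
- manip.current_tcp_rot(): TCP orientation.
- manip.current_force(): force on the tool from outside, world axes, zero at the start.
- manip.current_ft_torque(): the same for the moment, N m.
- manip.current_grip_width(): opening from 0.0 (shut) to 1.0 (fully open).
Only numpy, scipy, OpenCV 4.12 (cv2) and the standard library are available. Lean on these libraries where they do the work, as an engineer would, in place of code of your own. Each camera call takes 0.05 s, during which the arm holds its last target.

## Task

Take the hook rod from its wooden rest, drop its hook into the red ring eye on top of the yellow shutter that stands open on the far side of the dust hood, and swing the shutter shut with it, past its roller catch and home against its stop; then bed its seal by keeping up a steady pull of 15 N at the eye (give or take 2 N) for about two seconds, never loading the shutter with more than 20 N. Keep gripper and arm off shutter and hood, and leave the bowls and the bottle where they stand. Afterwards unhook, leaving the shutter shut, lay the rod back in both forks of the rest as you found it, and let go of it.

Things in the scene. Friction and masses are not known exactly. Their poses are not given: they have to be found in the camera images.
- rod_grip (a point): Centre of the hook rod's black grip (80 mm long, 18 x 18 mm); the centre of mass is within 3 mm. Rod: square 14 mm aluminium bar, 220 g, reaching 207 mm ahead of and 138 mm behind this point; x axis along it to the hook, z up as it lies in its rest, 84 mm above the bench. At x = +200 mm a steel hook finger, 8 mm thick, points down (-z) to 50 mm below the bar's axis.
- rod_hook (a point): Tip of the hook finger: 200 mm along x and 50 mm below point rod_grip.
- rest_mid (a point): Middle of the fixed wooden rod rest, 84 mm above the bench, where point rod_grip is when the rod lies home; x axis along the rod to its hook end, z up. Two forks, 22 mm thick, at x = -85 and +100 mm, tops 24 to 25 mm above this point: 20 mm wide slot, flaring from 6 mm above this point, floor 7 mm below it. Base board 260 x 100 x 12 mm. Room for fingers between the forks.
- eye (a point): Centre of the red ring eye above the yellow shutter, near its free edge, moving with it; 285 mm above the bench. The ring lies level (hole axis vertical): inner diameter 24 mm, wire 6 mm. Free space above and below, only a thin bracket joins it to the shutter's top edge on the hood side. It is 30 mm off the panel's plane on the outer side and 178 mm from the hinge axis.
- hinge (a point): Point on the shutter's vertical hinge axis, 170 mm above the bench, fixed to the hood; z up, x and y as the hood's. Shut, the panel runs from here along -x; opening turns its free edge towards +y (clockwise seen from above). Level position of the eye at opening q in these axes (m): x = -0.175 cos q + 0.030 sin q, y = 0.175 sin q + 0.030 cos q.
- hood: Fixed grey dust hood, 210 mm along its x, 120 mm along y, 240 mm high; origin at the bench under its centre, z up; yaw differs between runs. The yellow shutter (200 x 8 mm, from 98 to 243 mm above the bench) is on its +y side, hinged at x = +103, y = +62 mm. A low black lapping machine (70 mm high, 86 mm at its spindle) is joined on beyond, to y = 490 mm.
- flap (a joint): Opening of the shutter in rad (at most 1.35). It stays where left (hinge friction, about 1 N at the eye). From about 0.10 rad down its edge pushes aside a spring roller catch: about 10 N of pull at the eye, then at 0.06 rad the roller snaps over and holds it (3 N or more to reopen). It is home on a rubber stop set, unseen, anywhere from 0 to 0.05 rad; from there pull just builds up.
- bowl_a_mid (a point): Middle of a white bowl, 84 mm wide, 55 mm high (this point 27 mm above the bench). Leave alone.
- bowl_b_mid (a point): Middle of a terracotta-coloured bowl, same size. Leave alone.
- oil_mid (a point): Middle of an amber bottle, 44 mm thick, 110 mm high (this point 55 mm above the bench). Leave alone.

How it is judged:
On the way, in this order (a step that is already met when the one before it is completed fails the run):
1. the hook finger is down through the ring eye while the shutter still stands open (horizontal distance between rod_hook and eye below 0.012 m and z of rod_hook in the frame of eye below -0.006 m and value of joint flap above 0.2 rad), for 0.1 s.
2. the shutter is home behind its catch and the hook, still through the eye, keeps it pulled with 12 to 18 N (value of joint flap below 0.056 rad and contact force between rod and flap between 12 and 18 N and horizontal distance between rod_hook and eye below 0.014 m and z of rod_hook in the frame of eye below -0.003 m), for 0.8 s.
At the end, for the whole second after the job is handed in: The shutter is shut behind its catch (opening under 0.056 rad) and still; the rod lies at rest in both forks with its grip within 30 mm of the middle of the rest, 6 mm of its home height and 0.1 rad of the rest's direction, hook at the same end as before and hanging down, released (value of joint flap below 0.056 rad and horizontal distance between rod_grip and rest_mid below 0.03 m and z of rod_grip in the frame of rest_mid between -0.006 and 0.006 m and angle between the x axis of rod_grip and the x axis of rest_mid, either way round below 0.1 rad and x of rod_hook in the frame of rest_mid above 0.1 m and angle between rod_grip's own z axis and vertical below 0.2 rad and linear speed of rod below 0.02 m/s and velocity of joint flap below 0.02 rad/s and contact force between the fingers and rod below 0.1 N); the robot touches nothing.
It fails at once if the rod loads the shutter with more than 20 N (contact force between rod and flap above 20 N).
It fails at once if the gripper or arm touches the shutter (contact force between any of the fingers, the arm and flap above 1 N).
It fails at once if the gripper or arm bears on the hood (contact force between any of the fingers, the arm and hood above 3 N).
It fails at once if a bowl or the bottle is displaced by more than 25 mm (distance of any of bowl_a_mid, bowl_b_mid, oil_mid from where it was at the start of the episode above 0.025 m).
It also fails if it takes over 72 s, if anything falls off the work surface, if the arm or the gripper's body presses on something with over 40 N, if the wrist force passes 120 N, or if a joint passes its speed limit or range.

## Working session

There is one attempt and no reset: what is moved stays moved. The work goes in short steps, each a Python script; the robot and the scene stay as the last script left them, time stands still between calls to the robot, and variables do not carry over. Pictures are saved under pics/ and viewed, and the job is handed in when it is done.

```bash
ls; mkdir -p pics; python3 - <<'E'
from bench import manip
import cv2,numpy as np
for n in("side","top"):
    p,d=manip.grab_frame(n); cv2.imwrite(f"pics/{n}0.png",p[:,:,::-1]); np.save(f"{n}0.npy",d)
    c=manip.get_calibration(n); print(n,np.round(c["R"],3).tolist(),np.round(c["t"],3),np.round(c["camera_matrix"],1).tolist())
    for k in("rod_grip","rod_hook","eye","hood","flap","hinge","bowl_a_mid","oil_mid","rest_mid"):
        try: print(k,[(np.round(r["at"],3).tolist(),round(r["confidence"],2)) for r in manip.look_for(n,k)])
        except Exception as e: print(k,e)
print(manip.current_time(),manip.current_force(),manip.current_tcp_rot())
E
```

```text
pics
side [[-0.975, -0.221, 0.007], [-0.17, 0.732, -0.659], [0.141, -0.644, -0.752]] [0.54  0.28  0.925] [[414.0, 0.0, 276.6], [0.0, 414.0, 209.0], [0.0, 0.0, 1.0]]
rod_grip [([0.552, -0.294, 0.091], 0.64)]
rod_hook [([0.548, -0.291, 0.09], 0.58)]
eye [([0.598, 0.253, 0.245], 0.75), ([0.754, -0.085, 0.035], 0.41)]
hood [([0.573, 0.188, 0.069], 0.76)]
flap [([0.596, 0.256, 0.244], 0.79)]
hinge [([0.571, 0.187, 0.071], 0.56)]
bowl_a_mid [([0.7, -0.238, 0.04], 0.76)]
oil_mid [([0.414, -0.089, 0.073], 0.79)]
rest_mid [([0.53, -0.314, 0.011], 0.77)]
top [[0.018, -0.999, 0.042], [-0.996, -0.022, -0.091], [0.092, -0.041, -0.995]] [-0.109  0.571  1.087] [[401.4, 0.0, 274.6], [0.0, 401.4, 209.6], [0.0, 0.0, 1.0]]
rod_grip [([0.542, -0.314, 0.089], 0.94)]
rod_hook [([0.542, -0.313, 0.091], 0.64)]
eye [([0.605, 0.202, 0.213], 0.7)]
hood [([0.576, 0.274, 0.064], 0.92)]
flap [([0.602, 0.205, 0.215], 0.72)]
hinge [([0.574, 0.28, 0.06], 0.74)]
bowl_a_mid [([0.7, -0.23, 0.024], 0.89), ([0.578, 0.275, 0.062], 0.46)]
oil_mid [([0.42, -0.097, 0.076], 0.63), ([0.606, 0.203, 0.211], 0.2)]
rest_mid [([0.533, -0.327, 0.01], 0.58)]
1.0 [ 0.36243859 -0.47449704  0.9003392 ] [[-1.20576426e-05  3.88349319e-01 -9.21512239e-01]
 [-8.32927559e-06 -9.21512239e-01 -3.88349319e-01]
 [-1.00000000e+00  2.99295212e-06  1.43459337e-05]]
```

View pics/side0.png

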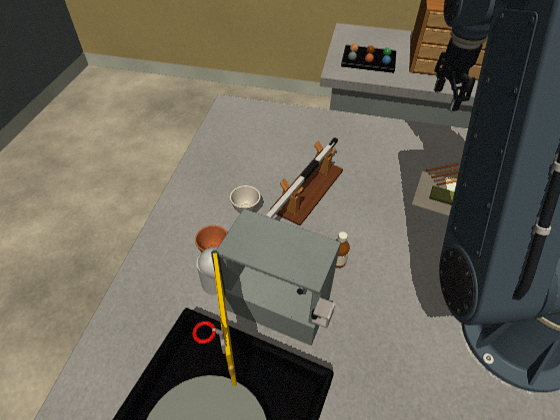

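View pics/top0.png

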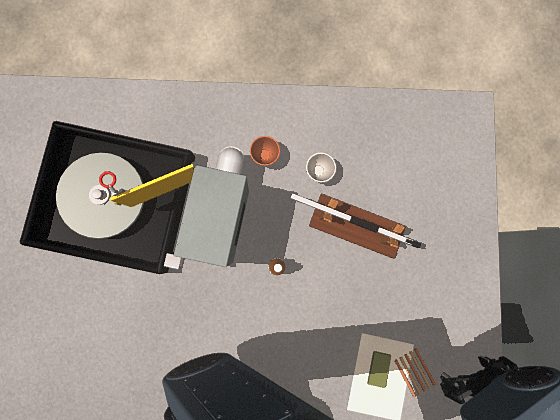

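```bash
cat > h.py <<'E'
from bench import manip
import cv2,numpy as np
def cloud(name,d):
    c=manip.get_calibration(name);K=c["camera_matrix"];R=np.array(c["R"]);t=np.array(c["t"])
    v,u=np.mgrid[:d.shape[0],:d.shape[1]]
    P=np.stack([(u-K[0][2])/K[0][0]*d,(v-K[1][2])/K[1][1]*d,d],-1)
    return (P-t)@R
def atz(name,u,v,z):
    c=manip.get_calibration(name);K=c["camera_matrix"];R=np.array(c["R"]);t=np.array(c["t"])
    ray=R.T@np.array([(u-K[0][2])/K[0][0],(v-K[1][2])/K[1][1],1]);o=-R.T@t
    return o+ray*(z-o[2])/ray[2]
E
python3 - <<'E'
from h import *
for n in("side","top"):
    im=cv2.imread(f"pics/{n}0.png");d=np.load(f"{n}0.npy");X=cloud(n,d)
    h=cv2.cvtColor(im,cv2.COLOR_BGR2HSV)
    red=((h[...,0]<5)|(h[...,0]>175))&(h[...,1]>200)&(h[...,2]>120)
    nn,l,s,_=cv2.connectedComponentsWithStats(red.astype(np.uint8))
    i=1+np.argmax(s[1:,4]);m=l==i
    pts=np.argwhere(m)[:,::-1].astype(np.float32);e=cv2.fitEllipse(cv2.convexHull(pts))
    print(n,"ring",e,np.median(X[m&(d>0)],0),"at285",atz(n,*e[0],0.285))
    yel=(h[...,0]>20)&(h[...,0]<32)&(h[...,1]>150)&(d>0)
    Y=X[yel&(X[...,1]>0.1)];T=Y[Y[:,2]>0.236]
    print("yel top",len(Y),len(T),T.min(0),T.max(0),Y[:,2].max())
    r=cv2.minAreaRect(T[:,:2].astype(np.float32)*1000);print(r,cv2.boxPoints(r))
    H=(X[...,2]>0.23)&(X[...,2]<0.25)&~yel&(d>0)&(X[...,1]>0)&(X[...,1]<.4)&(X[...,0]>.3)&~red
    H=H.astype(np.uint8);H=cv2.morphologyEx(H,cv2.MORPH_OPEN,np.ones((5,5)))>0
    q=X[H][:,:2].astype(np.float32)*1000
    r=cv2.minAreaRect(q);print("hood",r,cv2.boxPoints(r),X[H][:,2].mean())
    # rod
    B=(d>0)&(X[...,1]<-0.1)&(X[...,1]>-.6)&(X[...,0]>.35)&(X[...,0]<.8)&(X[...,2]>.084)&(X[...,2]<.1)
    v=h[...,2]; sat=h[...,1]
    B&=(sat<70)
    q=X[B];mu=q.mean(0);w=np.linalg.svd(q-mu,full_matrices=False)[2][0]
    s=(q-mu)@w;print("rod",len(q),mu,w,s.min(),s.max(),mu+w*s.min(),mu+w*s.max())
    dark=B&(v<60);print("dark",len(X[dark]))
    sd=(X[dark]-mu)@w;print(np.histogram(sd,20))
E
```

```text
side ring ((203.6370391845703, 331.9239501953125), (21.695865631103516, 23.893463134765625), 45.03573226928711) [0.60901471 0.26872066 0.28760646] at285 [0.60681191 0.26852966 0.285     ]
yel top 981 482 [0.56688291 0.10007593 0.23646917] [0.65320949 0.27826378 0.24586528] 0.2458652754707056
((610.1538696289062, 188.461669921875), (8.049575805664062, 195.86016845703125), 24.611480712890625) [[565.7105  275.81888]
 [647.279    97.75209]
 [654.5972  101.10446]
 [573.02875 279.17126]]
hood ((539.6912231445312, 56.536231994628906), (121.88961791992188, 211.72518920898438), 79.86885833740234) [[424.75897   15.163113]
 [633.1829   -22.079731]
 [654.6235    97.90935 ]
 [446.19952  135.15219 ]] 0.23994502720173724
rod 538 [ 0.54948091 -0.28941034  0.09092749] [ 0.33494865  0.94223428 -0.00199168] -0.20239272062979913 0.16513121867569314 [ 0.48168974 -0.4801117   0.09133059] [ 0.60479138 -0.13381805  0.0905986 ]
dark 111
(array([ 6,  8,  4,  3,  0,  0,  0,  0,  0,  0,  0,  0,  8,  8, 14, 11, 12,
       11,  9, 17]), array([-0.19716847, -0.18752349, -0.1778785 , -0.16823352, -0.15858854,
     
[... 877 characters left out ...]

 [653.14014   94.1474  ]
 [447.09485  133.99533 ]] 0.24095340915316518
rod 809 [ 0.54274254 -0.30957504  0.09211072] [-3.41119822e-01 -9.40019761e-01  3.40955134e-04] -0.18371699863024726 0.18212850478929396 [ 0.60541205 -0.13687744  0.09204808] [ 0.4806149  -0.48077944  0.09217281]
dark 237
(array([23, 21, 22, 23, 22, 25, 23, 18,  0,  0,  0,  0,  0,  0,  0,  1,  8,
       11, 20, 20]), array([-0.01374474, -0.00395108,  0.00584259,  0.01563625,  0.02542991,
        0.03522357,  0.04501723,  0.0548109 ,  0.06460456,  0.07439822,
        0.08419188,  0.09398555,  0.10377921,  0.11357287,  0.12336653,
        0.13316019,  0.14295386,  0.15274752,  0.16254118,  0.17233484,
        0.1821285 ]))
```

```bash
cat >> h.py <<'E'
def Rt(yaw,s=1):  # rod yaw -> tool orientation, x down
    y=s*np.array([np.sin(yaw),-np.cos(yaw),0]);x=np.array([0,0,-1.]);return np.stack([x,y,np.cross(x,y)],1)
YR=np.arctan2(.9405,.340);G=np.array([.535,-.330,.084])
E
python3 - <<'E'
from h import *
im=cv2.imread("pics/top0.png")[170:270,270:450];cv2.imwrite("pics/crop.png",cv2.resize(im,None,fx=4,fy=4,interpolation=cv2.INTER_CUBIC))
for s in(1,-1):
  for p,y in((G+[0,0,.15],YR),(G-[0,0,.019],YR),((.57,.07,.35),1.387),((.45,-.04,.30),1.387)):
    q=manip.inverse_kinematics(np.array(p),Rt(y,s));print(s,None if q is None else np.round(q,3))
t=manip.current_time();f=[np.round(manip.current_force(),2).tolist() for i in range(4)];print(f,manip.current_time()-t)
manip.move_ptp(G+np.array([0,0,.13]),Rt(YR,1))
q=manip.current_qpos();print(manip.current_time(),q,manip.current_ee_pos())
c=manip.get_calibration("wrist")
p,d=manip.grab_frame("wrist");cv2.imwrite("pics/w1.png",p[:,:,::-1]);np.save("w1.npy",d);print(manip.look_for("wrist","rod_grip"))
X=cloud("wrist",d)
np.save("w1X.npy",X)
E
```

```text
1 [-0.627  0.492  1.432 -0.     1.218 -0.28 ]
1 [-0.627  0.689  1.555 -0.     0.898 -0.28 ]
1 [ 0.041  0.305  1.423 -0.     1.414  0.225]
1 [-0.192  0.098  1.799 -0.     1.245 -0.008]
-1 [-0.627  0.492  1.432 -0.     1.218  2.862]
-1 [-0.627  0.689  1.555 -0.     0.898  2.862]
-1 None
-1 None
[[0.36, -0.47, 0.9], [0.36, -0.47, 0.9], [0.36, -0.47, 0.9], [0.36, -0.47, 0.9]] 0.0
2.375 [-6.28461728e-01  5.09774695e-01  1.45348100e+00 -2.46888278e-04
  1.17829086e+00 -2.79694298e-01] [ 0.5343034  -0.33090261  0.21409452]
[{'at': [0.5496, -0.2963, 0.091], 'confidence': 0.68}]
```

```bash
ls pics
```

```text
crop.png
side0.png
top0.png
w1.png
```

View pics/w1.png

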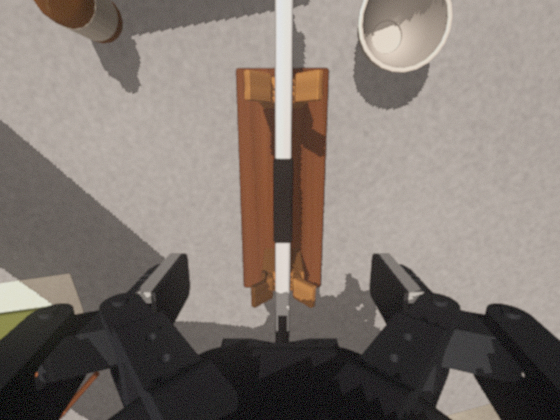

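View pics/crop.png

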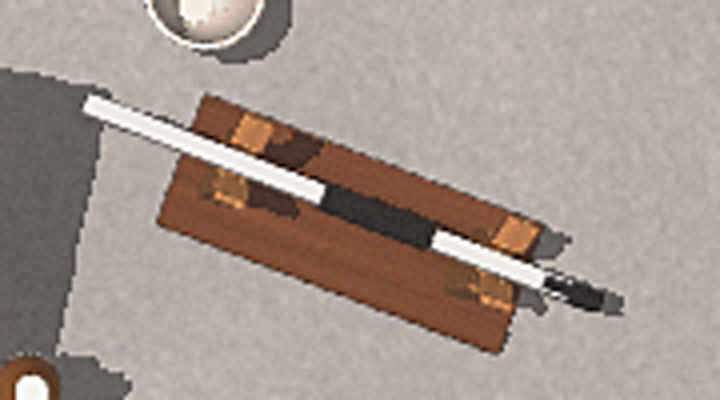

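The wrist view shows the rod running vertically at column ~283, centred between the fingers, with the black grip at rows 158–242 and the forks at rows ~85 and ~290. The top crop shows the hook end at upper left, over the bench.

```bash
python3 - <<'E'
from h import *
X=np.load("w1X.npy");im=cv2.imread("pics/w1.png");v=im.max(2);d=np.load("w1.npy")
for r in(0,60,120,165,200,235,260): 
    row=(X[r,:,2]>.078)&(X[r,:,2]<.1)&(d[r]>0);c=np.where(row)[0];c=c[(c>255)&(c<310)]
    print(r,c.min(),c.max(),X[r,c].mean(0).round(4))
for r in (158,242): print(X[r,283])
col=v[140:260,280:287].mean(1);print((np.where(col<80)[0]+140)[[0,-1]])
E
```

```text
0 275 292 [ 0.5936 -0.1819  0.0917]
60 275 291 [ 0.5788 -0.2216  0.0916]
120 275 291 [ 0.5631 -0.2654  0.0916]
165 273 293 [ 0.5502 -0.301   0.0934]
200 273 292 [ 0.5391 -0.3304  0.0935]
235 273 292 [ 0.5278 -0.3619  0.0935]
260 276 289 [ 0.5189 -0.3864  0.0917]
[ 0.55224431 -0.29536957  0.09249723]
[ 0.52571965 -0.36895614  0.09249661]
[160 241]
```

```bash
sed -i 's/^YR=.*/YR=np.radians(70.0);G=np.array([.5365,-.331,.084])/' h.py; python3 - <<'E'
from h import *
P=lambda *a:print(*[np.round(x,4) for x in a])
manip.move_l(G+np.array([0,0,.10]),Rt(YR))
manip.move_l(G-np.array([0,0,.018]),max_speed=.08)
P(manip.current_ee_pos(),manip.current_force())
manip.set_gripper(0,100); P(manip.current_grip_width(),manip.current_force(),manip.current_ft_torque(),manip.current_ee_pos(),manip.current_time())
p,d=manip.grab_frame("wrist");cv2.imwrite("pics/w2.png",p[:,:,::-1])
p,d=manip.grab_frame("top");cv2.imwrite("pics/t2.png",p[:,:,::-1])
E
```

```text
[ 0.5367 -0.3312  0.0665] [ 0.5539 -0.3749 -0.7938]
0.193 [-0.4664 -0.0552  3.4531] [ 0.068   0.1378 -0.0521] [ 0.5366 -0.3311  0.0664] 5.0833
```

View pics/w2.png

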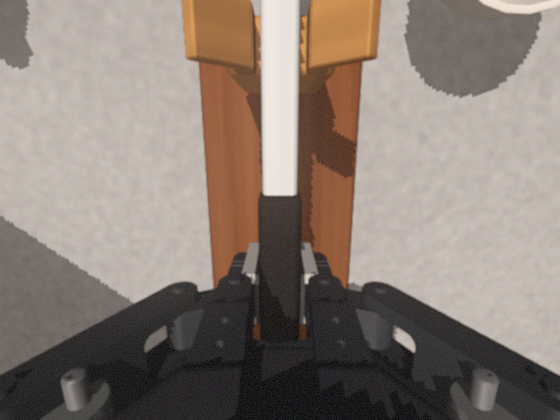

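Rod gripped (shut jaws on the black grip, image column ~280). Lift and carry it to above the eye, then check.

```bash
cat >> h.py <<'E'
P=lambda *a:print(*[np.round(x,4) for x in a])
YH=np.radians(79.5);DH=np.array([np.cos(YH),np.sin(YH),0]);EYE=np.array([.607,.2695,.285])
TG=np.array([0,0,-.018])
E
python3 - <<'E'
from h import *
p0=manip.current_ee_pos()
manip.move_l(p0+np.array([0,0,.05]),max_speed=.06);P(manip.current_force(),manip.current_ft_torque())
manip.move_l(np.array([p0[0],p0[1],.352]),max_speed=.2)
h=EYE-.2*DH;h[2]=.352
manip.move_l(h,Rt(YH),max_speed=.2)
manip.dwell(.3)
P(manip.current_ee_pos(),manip.current_force(),manip.current_ft_torque(),manip.current_time(),manip.current_grip_width())
for n in("top","side"):
    p,d=manip.grab_frame(n);cv2.imwrite(f"pics/{n}3.png",p[:,:,::-1]);np.save(f"{n}3.npy",d)
E
```

```text
[-0.3196  0.7426 -2.7635] [ 0.0032 -0.031  -0.0345]
[0.5706 0.0727 0.352 ] [-1.4709 -0.7035 -2.9296] [-0.0283  0.0072 -0.0467] 9.975 0.1885
```

View pics/top3.png

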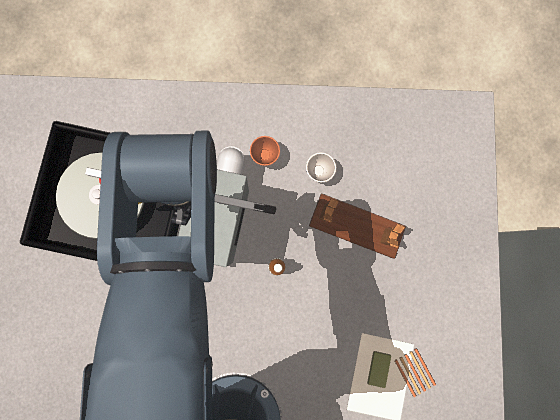

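View pics/side3.png

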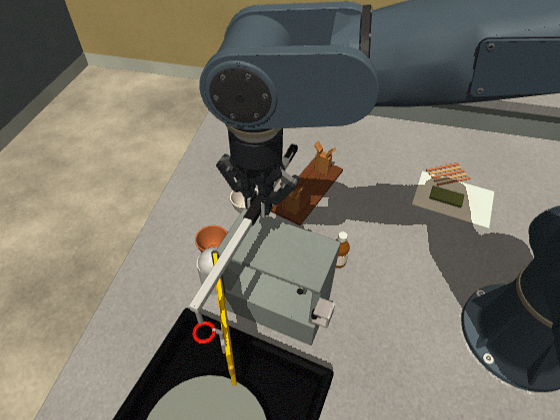

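```bash
cat >> h.py <<'E'
def proj(name,X):
    c=manip.get_calibration(name);x=np.array(c["camera_matrix"])@(np.array(c["R"])@X+np.array(c["t"]));return x[:2]/x[2]
E
python3 - <<'E'
from h import *
t=EYE.copy();b=EYE.copy();b[2]=.377;b2=b+.007*DH
for n in("side","top"):
    for z in(.32,.37):
        x=EYE.copy();x[2]=z;print(n,z,proj(n,x).round(1))
    print("top end",proj(n,b2).round(1))
a=cv2.imread("pics/side3.png")[280:360,150:260];a=cv2.resize(a,None,fx=6,fy=6,interpolation=cv2.INTER_CUBIC)
cv2.imwrite("pics/cs3.png",a)
a=cv2.imread("pics/top3.png")[150:210,60:130];a=cv2.resize(a,None,fx=8,fy=8,interpolation=cv2.INTER_CUBIC)
cv2.imwrite("pics/ct3.png",a)
E
```

```text
side 0.32 [200.2 321.9]
side 0.37 [195.3 305.1]
top end [191.9 306.9]
top 0.32 [100.  175.9]
top 0.37 [ 89.7 171.3]
top end [ 84.5 169.8]
```

View pics/cs3.png

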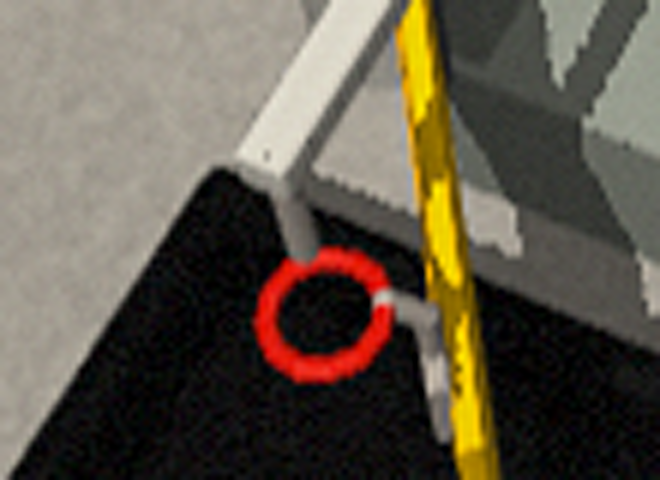

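View pics/ct3.png

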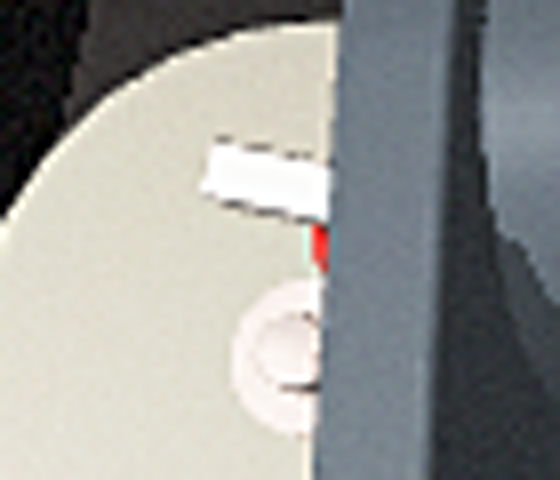

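Both views put the hook within about 2 mm of expected: tip at side pixel (201,322) above ring centre (204,332), and bar end at top pixel (85.5,170.5), predicted (84.5,170). Lowering it into the ring.

```bash
python3 - <<'E'
from h import *
b=manip.current_force();e=manip.current_ee_pos()
for z in(.335,.325,.32,.315,.31,.305,.30,.297):
    manip.move_l(np.array([e[0],e[1],z]),max_speed=.04)
    f=manip.current_force()-b; P(z,f)
    if np.linalg.norm(f)>4: print("STOP");break
manip.dwell(.2);P(manip.current_force(),manip.current_ee_pos(),manip.current_time())
p,d=manip.grab_frame("side");cv2.imwrite("pics/side4.png",p[:,:,::-1])
a=p[270:360,150:260,::-1];cv2.imwrite("pics/cs4.png",cv2.resize(a,None,fx=6,fy=6,interpolation=cv2.INTER_CUBIC))
E
```

```text
0.335 [ 0.6381 -0.3725  0.4518]
0.325 [ 0.0623 -0.6586  0.3438]
0.32 [-1.1364  0.3076  0.3731]
0.315 [-0.3514 -1.0867 -0.3248]
0.31 [-0.5931 -1.41    0.1024]
0.305 [-0.6146  0.2297 -0.3352]
0.3 [-0.64   -1.0007  0.0531]
0.297 [ 0.2992 -1.3048 -0.4144]
[ 0.0748 -0.0873 -2.9311] [0.5706 0.0727 0.2971] 12.875
```

View pics/cs4.png

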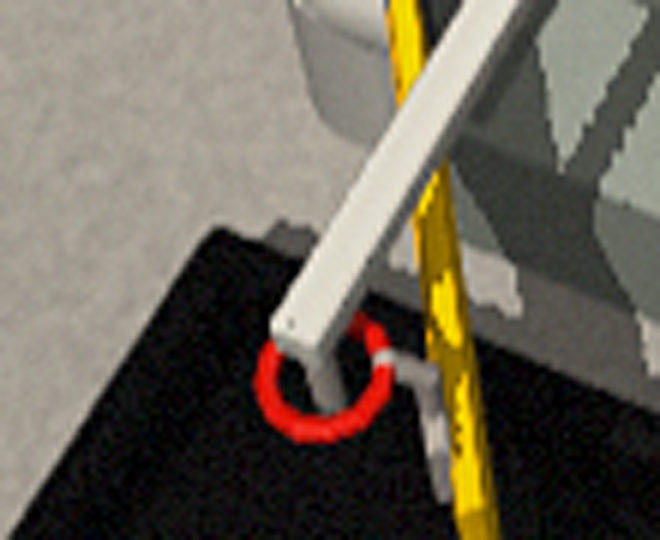

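The hook is down through the ring: finger at crop (325,385), inside the red loop. Now swing to just before the catch.

```bash
cat >> h.py <<'E'
HX=np.array([np.cos(YH-np.pi/2),np.sin(YH-np.pi/2)]);HY=np.array([-HX[1],HX[0]])
HIN=np.array([.6516,.098])
def eye(q): return HIN+HX*(-.175*np.cos(q)+.03*np.sin(q))+HY*(.175*np.sin(q)+.03*np.cos(q))
def tcp_for(q,z=.297): 
    p=eye(q)-.2*DH[:2];return np.array([p[0],p[1],z])
def favg(T=.1,n=5):
    o=[]
    for i in range(n): manip.dwell(T/n);o.append(manip.current_force())
    return np.mean(o,0)
E
python3 - <<'E'
from h import *
print(eye(.962),eye(0))
b=favg(.2,8);np.save("base.npy",b);P(b)
for q in np.arange(.90,.11,-.06):
    manip.move_l(tcp_for(q),max_speed=.05)
    f=manip.current_force()-b;P(q,f@np.r_[HX,0],f@np.r_[HY,0],f[2])
    if np.linalg.norm(f)>7: print("STOP");break
P(favg()-b,manip.current_ee_pos(),manip.current_time())
p,d=manip.grab_frame("side");cv2.imwrite("pics/side5.png",p[:,:,::-1])
E
```

```text
[0.60668282 0.26977732] [0.48499746 0.15938886]
[-0.3716  0.0137 -2.8574]
0.9 1.2876 -0.1322 1.1759
0.84 1.0558 0.5512 0.4709
0.78 0.3674 1.0197 0.8682
0.72 1.1119 -0.2548 0.3496
0.66 0.6946 0.0034 0.5079
0.6 0.6677 -0.2676 0.2594
0.54 0.5571 -0.3751 0.6195
0.48 0.9726 1.0108 1.7611
0.42 0.3874 1.0919 0.0711
0.36 0.3524 -0.6953 1.6244
0.3 0.2774 0.2767 0.5048
0.24 0.7278 -0.0443 0.7593
0.18 0.6016 -0.3165 0.0579
0.12 -0.0196 -0.7096 0.2468
[ 0.098  -0.0774  0.5411] [ 0.4571 -0.0178  0.297 ] 18.35
```

View pics/side5.png

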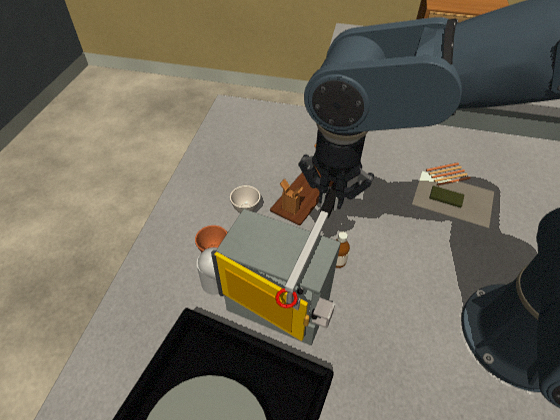

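```bash
python3 - <<'E'
from h import *
b=np.load("base.npy");q=.12;hist=[]
Z=0.297
while q>-.12:
    F=hist[-1] if hist else 0
    q-= (.0045 if F<4 else .0022)
    manip.move_l(tcp_for(q,Z),max_speed=.02)
    f=favg(.06,4)-b;F=f@np.r_[HY,0];hist.append(F)
    print(f"{q:.4f} Fx{f@np.r_[HX,0]:.2f} Fy{F:.2f} Fz{f[2]:.2f} t{manip.current_time():.2f}")
    if F>11.3 or np.linalg.norm(f)>12.5: break
    if q<.03 and F<hist[-2]-4 : print("SNAP"); break
    if manip.current_time()>32: break
open("q.txt","w").write(str(q))
P(manip.current_ee_pos(),tcp_for(q,Z))
E
```

```text
0.1155 Fx0.52 Fy0.19 Fz0.26 t18.72
0.1110 Fx0.32 Fy0.39 Fz0.33 t19.03
0.1065 Fx0.42 Fy1.09 Fz0.57 t19.35
0.1020 Fx0.57 Fy0.80 Fz0.00 t19.67
0.0975 Fx0.37 Fy0.74 Fz0.23 t19.98
0.0930 Fx0.34 Fy0.43 Fz0.39 t20.30
0.0885 Fx0.27 Fy0.36 Fz0.05 t20.62
0.0840 Fx0.89 Fy0.05 Fz0.74 t20.93
0.0795 Fx0.50 Fy0.52 Fz0.20 t21.25
0.0750 Fx0.72 Fy0.81 Fz0.58 t21.57
0.0705 Fx0.71 Fy0.69 Fz0.43 t21.88
0.0660 Fx0.63 Fy0.41 Fz0.08 t22.20
0.0615 Fx0.78 Fy0.47 Fz0.02 t22.52
0.0570 Fx0.79 Fy1.62 Fz0.10 t22.83
0.0525 Fx0.99 Fy5.06 Fz-0.54 t23.15
0.0503 Fx0.62 Fy6.98 Fz-0.96 t23.47
0.0481 Fx0.99 Fy8.33 Fz-1.16 t23.78
0.0459 Fx1.37 Fy8.88 Fz-1.36 t24.10
0.0437 Fx0.89 Fy8.05 Fz-1.07 t24.42
0.0415 Fx1.12 Fy7.64 Fz-0.67 t24.73
0.0393 Fx1.16 Fy6.65 Fz-0.78 t25.05
0.0371 Fx0.61 Fy6.13 Fz-0.91 t25.37
0.0349 Fx1.03 Fy6.08 Fz-0.58 t25.68
0.0327 Fx0.34 Fy5.45 Fz-0.73 t26.00
0.0305 Fx1.03 Fy4.90 Fz-0.71 t26.32
0.0283 Fx0.60 Fy3.63 Fz-0.29 t26.63
0.0238 Fx0.20 Fy2.42 Fz0.28 t26.95
0.0193 Fx1.08 Fy0.91 Fz0.07 t27.27
0.0148 Fx0.97 Fy0.22 Fz0.54 t27.58
0.0103 Fx0.13 Fy0.22 Fz0.31 t27.90
0.0058 Fx0.25 Fy0.01 Fz0.42 t28.22
0.0013 Fx0.28 Fy-0.42 Fz0.59 t28.53
-0.0032 Fx0.58 Fy0.17 Fz0.42 t28.85
-0.0077 Fx0.47 Fy0.37 Fz0.52 t29.17
-0.0122 Fx0.24 Fy-0.21 Fz0.27 t29.48
-0.0167 Fx0.68 Fy0.50 Fz0.35 t29.80
-0.0212 Fx-0.11 Fy0.22 Fz0.50 t30.12
-0.0257 Fx0.99 Fy0.12 Fz0.21 t30.43
-0.0302 Fx0.12 Fy0.26 Fz0.23 t30.75
-0.0347 Fx0.80 Fy3.07 Fz0.02 t31.07
-0.0392 Fx0.85 Fy7.03 Fz-0.48 t31.38
-0.0414 Fx0.92 Fy8.91 Fz-1.36 t31.70
-0.0436 Fx1.22 Fy11.08 Fz-1.24 t32.02
[ 0.4461 -0.0436  0.2968] [ 0.446  -0.0446  0.297 ]
```

```bash
python3 - <<'E'
from h import *
b=np.load("base.npy")+np.r_[HX*.5+HY*.15,.35];q=float(open("q.txt").read());Z=.297
F=11
def step(dq):
    global q,F
    q+=dq;manip.move_l(tcp_for(q,Z),max_speed=.015)
    f=favg(.2,10)-b;F=np.linalg.norm(f)
    print(f"{q:.4f} {F:.2f} Fy{f@np.r_[HY,0]:.2f} Fz{f[2]:.2f} t{manip.current_time():.2f}")
for i in range(6):
    step(-np.clip((15-F)*.0009,.0005,.0022))
    if F>14.5: break
for i in range(10):
    f=favg(.25,12)-b;F=np.linalg.norm(f);print(f"hold {F:.2f} t{manip.current_time():.2f}")
    if abs(F-15)>1: step(-np.clip((15-F)*.0009,-.002,.002))
open("q.txt","w").write(str(q))
p,d=manip.grab_frame("side");cv2.imwrite("pics/side6.png",p[:,:,::-1]);P(manip.current_ee_pos())
E
```

```text
-0.0458 12.45 Fy12.27 Fz-1.97 t32.43
-0.0480 14.54 Fy14.31 Fz-2.42 t32.85
hold 14.45 t33.05
hold 14.53 t33.25
hold 14.77 t33.45
hold 14.53 t33.65
hold 14.63 t33.85
hold 14.53 t34.05
hold 14.68 t34.25
hold 14.45 t34.45
hold 14.32 t34.65
hold 14.50 t34.85
[ 0.4459 -0.0438  0.2967]
```

View pics/side6.png

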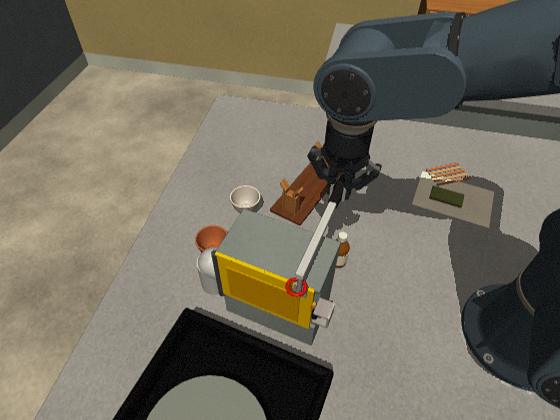

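Shut flush, ring at (296,287), and the pull held at ~14.5 N for 2 s. Now relieve it, centre the hook in the ring and lift.

```bash
python3 - <<'E'
from h import *
b=np.load("base.npy");q=float(open("q.txt").read())
for qq in(-.030,-.010,.010):
    manip.move_l(tcp_for(qq),max_speed=.03);P(qq,favg(.06,4)-b)
e=tcp_for(.010)
for z in(.305,.315,.325,.335,.352):
    e[2]=z;manip.move_l(e,max_speed=.05);f=manip.current_force()-b;P(z,f)
    if np.linalg.norm(f)>4: print("STOP");break
manip.dwell(.2);P(favg()-b,manip.current_ft_torque(),manip.current_grip_width(),manip.current_time())
p,d=manip.grab_frame("side");cv2.imwrite("pics/side7.png",p[:,:,::-1]);np.save("side7.npy",d)
p,d=manip.grab_frame("wrist");cv2.imwrite("pics/w7.png",p[:,:,::-1])
E
```

```text
-0.03 [0.2121 0.8334 0.4699]
-0.01 [ 0.0058 -0.1384  0.5622]
0.01 [0.421  0.1025 0.7718]
0.305 [ 0.8073 -0.4491  0.2579]
0.315 [-0.4218 -0.9695  0.3757]
0.325 [ 0.0946 -0.1377  0.354 ]
0.335 [-0.3589  0.0387  0.4102]
0.352 [-0.0509 -0.175   0.412 ]
[0.2343 0.0844 0.3957] [-0.011  -0.0359 -0.002 ] 0.1897 38.025
```

View pics/side7.png

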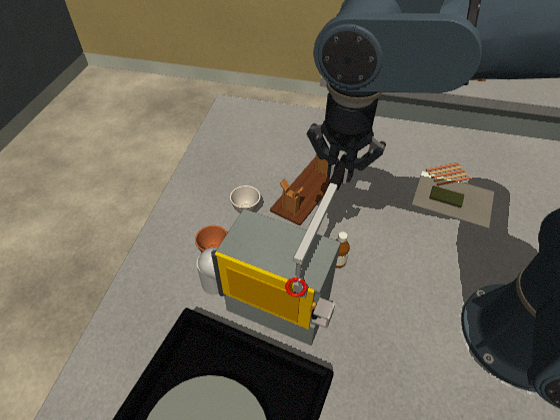

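View pics/w7.png

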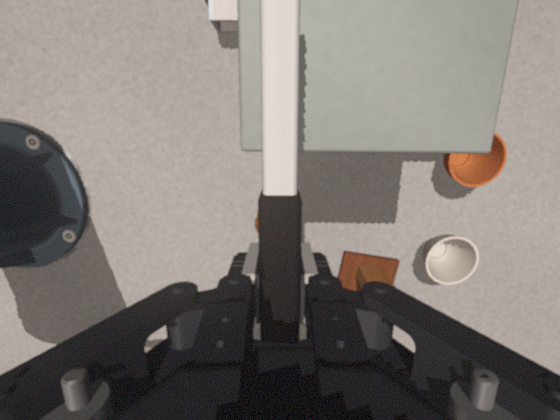

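The hook is clear of the ring (rod end at (300,255), ring at (296,287)), the shutter is still shut, and the rod has not slipped (grip edge still at row 195). Returning it to the rest.

```bash
python3 - <<'E'
from h import *
b=np.load("base.npy")
g=np.array([.5366,-.3311,.352])
manip.move_l(g,Rt(YR),max_speed=.2)
g[2]=.14;manip.move_l(g,max_speed=.15);manip.dwell(.15)
P(manip.current_time(),manip.current_ee_pos(),favg()-b)
for z in(.11,.095,.085,.078,.073,.070,.068,.067):
    g[2]=z;manip.move_l(g,max_speed=.04);f=favg(.05,3)-b;P(z,f)
    if np.linalg.norm(f)>6: print("STOP");break
P(manip.current_ee_pos(),manip.current_time())
p,d=manip.grab_frame("wrist");cv2.imwrite("pics/w8.png",p[:,:,::-1])
E
```

```text
41.5333 [ 0.5368 -0.3312  0.1406] [ 0.8628 -0.4724  0.3225]
0.11 [ 0.3833 -0.1577  0.6901]
0.095 [0.4023 0.5495 0.0349]
0.085 [ 0.3704 -0.0885  0.7008]
0.078 [ 0.3443 -0.1896  0.7901]
0.073 [ 0.2825 -0.45    0.524 ]
0.07 [ 0.3124 -0.2437  0.3391]
0.068 [ 0.9502  0.1681 -0.0595]
0.067 [0.5002 0.1077 0.7071]
[ 0.5366 -0.3311  0.067 ] 45.1917
```

View pics/w8.png

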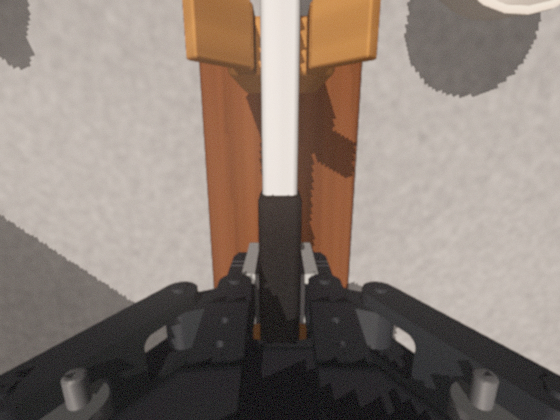

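The rod is in the fork slots, same view as at the grasp. Releasing and backing away upward.

```bash
python3 - <<'E'
from h import *
g=np.array([.5366,-.3311,.0662]);manip.move_l(g,max_speed=.02);P(manip.current_force()-np.load("base.npy"))
manip.set_gripper(1.0);manip.dwell(.2)
g[2]=.2;manip.move_l(g,max_speed=.08)
p,d=manip.grab_frame("wrist");cv2.imwrite("pics/w9.png",p[:,:,::-1]);X=cloud("wrist",d)
for r in(0,60,120,200,260):
    c=np.arange(255,311)[(X[r,255:311,2]>.078)&(X[r,255:311,2]<.1)];print(r,X[r,c].mean(0).round(4) if len(c) else 0)
manip.move_j([-1.257,.351,1.652,0,1.139,-.085])
for n in("top","side"):
    p,d=manip.grab_frame(n);cv2.imwrite(f"pics/{n}9.png",p[:,:,::-1]);np.save(f"{n}9.npy",d)
    X=cloud(n,d);im=p[:,:,::-1]
    h=cv2.cvtColor(np.ascontiguousarray(im),cv2.COLOR_BGR2HSV)
    B=(d>0)&(X[...,1]<-0.1)&(X[...,1]>-.6)&(X[...,0]>.42)&(X[...,0]<.8)&(X[...,2]>.084)&(X[...,2]<.1)&(h[...,1]<70)
    q=X[B];mu=q.mean(0);w=np.linalg.svd(q-mu,full_matrices=False)[2][0];w*=np.sign(w[1]);s=(q-mu)@w;P(n,mu,w,s.min(),s.max(),mu+w*s.max()) if 0 else print(n,mu,w,s.min(),s.max(),mu+w*s.max())
    yel=(h[...,0]>20)&(h[...,0]<32)&(h[...,1]>150)&(d>0);T=X[yel&(X[...,1]>.05)];T=T[T[:,2]>.236]
    if len(T)>10:
        r=cv2.minAreaRect(T[:,:2].astype(np.float32)*1000);print("flap",r)
print(manip.current_time())
E
```

```text
[-0.5865 -0.1249  2.0572]
0 [ 0.5914 -0.1858  0.0915]
60 [ 0.5777 -0.2234  0.0914]
120 [ 0.563  -0.2649  0.0919]
200 [ 0.54   -0.3262  0.0933]
260 [ 0.5211 -0.3792  0.0918]
top [ 0.54202883 -0.30963001  0.0920508 ] [ 0.3404695   0.94025428 -0.00155403] -0.18190353589988342 0.18361043695152687 [ 0.60454258 -0.13698951  0.09176546]
flap ((553.3016967773438, 115.32810974121094), (7.626287460327148, 196.87620544433594), 78.52920532226562)
side [ 0.55023916 -0.28500657  0.09087821] [ 0.33599443  0.94185784 -0.00339943] -0.20645214538888354 0.1586688484197101 [ 0.60355101 -0.13556307  0.09033883]
flap ((402.4560852050781, 108.06712341308594), (492.8817443847656, 68.08024597167969), 4.756979465484619)
49.725
```

View pics/top9.png

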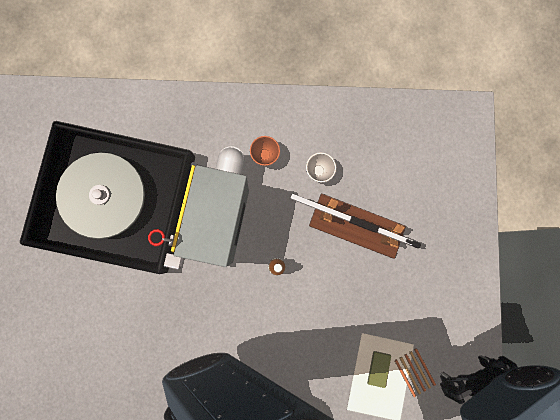

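View pics/side9.png

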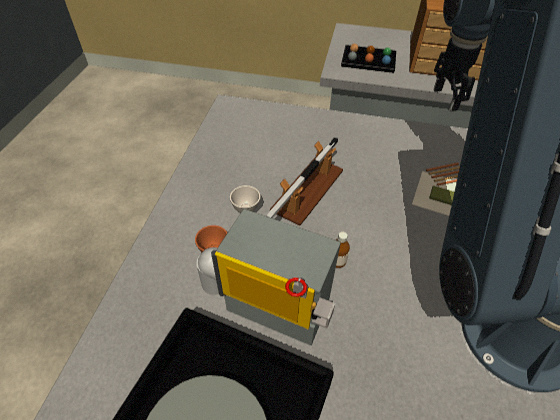

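The shutter lies flush along the hood edge (top view, columns 176–194). The rod is back on its line in both forks, its end at (292,196) as at the start, and the bowls and bottle have not moved.

```bash
python3 -c "
from bench import manip
manip.sign_off()"
```

```text
the job is handed in; nothing more can be done
```

The task is done and I handed the job in at about 50 s of the 72 s allowed; no verdict is reported. I hooked the eye, swung the shutter shut past its catch and onto its stop, then held the pull before unhooking and laying the rod back.

- **Pull:** the wrist sensor, corrected for its unloaded reading, showed 14.3–14.8 N for about 2 s. Before that it read at most about 9 N (Fy) at the catch.
- **Shutter:** it is shut flush with the hood. From where the pull began to build, I put it at roughly 0.01 rad. The top picture's edge angle (78.5° against 79.5° for the hood) agrees, to within its coarse resolution.
- **Rod:** it lies in both forks, within about 1 mm of where it was in the top view, hook at the same end. The gripper is open and the arm is back at its start pose.
- **Bowls and bottle:** they look unmoved in the before and after pictures.

**Disagreements:**
- The wrist camera placed the rod about 3.5 mm sideways of the two fixed cameras. I grasped about 2 mm to one side of the fixed cameras' line, and the grasp held without slipping.
- The side camera's automatic edge fit of the shut shutter was unusable because other yellow pixels got in, so I judged the shutter from the side picture by eye.

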